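Draw the yellow display tray's two halves together with its cam lock

TASK

The yellow display tray still stands open at the seam between its two halves. Take hold of the red cam handle on top of it and turn it clockwise, seen from above, all the way to its quarter-turn stop so that the cam draws the halves tight together, then let go. Do it with the handle alone, without shoving the trays, and leave the white tray's lock as it is.

Things in the scene. Friction and masses are not known exactly. Their poses are not given: they have to be found in the camera images.
- yellow_handle (a point): Centre of the yellow tray's red cam handle, on the cam's vertical axis, 74 mm above the table. The handle is an upright blade 64 mm long (this x axis; white dot on the +x end), 14 mm thick (y), 38 mm high, this point at half height; z up. Below it: a brass disc 38 mm across, its top 24.5 mm under this point, and a 44 mm yellow block, top 34 mm under. Tray rims are 38 mm under.
- yellow_cam (a joint): Angle of the yellow tray's cam handle, rad: 0 = open, blade across the seam; grows clockwise seen from above to a firm stop at 1.571 (locked, blade along the seam). Starts at 0.15 to 0.35. Turning takes about 0.15 N m; it stays where it is left. Each rad draws the halves 7.6 mm closer; the seam is 12 mm open at 0.
- yellow_half: Sliding half of the yellow tray: open tray 140 (x) x 115 (y) x 30 mm high, dark red lining, coins and brooches. Origin: centre of its underside, 6 mm above the table, z up. It slides along its y on a fixed dark board; the equal fixed half at its -y side carries the cam, whose axis is at x = 0, y = -99.5 mm here at cam angle 0, -87.5 mm with the seam shut.
- white_cam (a joint): Angle of the cam handle of the other display tray, alike in shape, size and red handle but painted white and lined in blue, on the other side of the table; same meaning. It starts at 0.15 to 0.35 and is to be left as it is.

How it is judged:
By the outcome, as a careful person would: the job done as asked, in the order asked, and still so for the second after the job is handed in, with the robot touching nothing.
It also fails if it takes over 32 s, if anything falls off the work surface, if the arm or the gripper's body presses on something with over 40 N, if the wrist force passes 120 N, or if a joint passes its speed limit or range.

ROBOT

A 7-joint arm with a two-finger parallel gripper is mounted at the origin on the work surface. World frame = base frame: x ahead of the robot, y to its left, z up, the work surface at z = 0. Lengths are in m, angles in rad, forces in N, time in s.
With the tool pointing down it reaches from about 0.425 to 1.025 m from the base axis. Payload 9.4 kg.
Tool frame: the origin (TCP) lies at the very end of the fingers, on their centre line; the grasp point (between the pads) lies 19 mm behind it; z points along the fingers, y is the direction in which the jaws open and shut (so a half turn about z gives the same grasp; the last joint's range is limited). The gripper opens to 93 mm and grips with 3 to 60 N. Pads are 15 mm wide; open, the fingers measure 128 mm over their backs; the gripper's body (75 mm by 188 mm) begins 65 mm behind the grasp point.
Start: joints at [-0.077, 0.599, -0.003, 1.599, 0.002, 0.943, -0.08], TCP at [0.725, -0, 0.183] pointing down, gripper open.
Joint ranges: [-2.57, 2.57], [-0.35, 1.97], [-1.29, 1.29], [0.11, 2.56], [-1.05, 4.19], [0.11, 1.86], [-2.63, 2.63]. Speed limits (rad/s): [2.22, 2.22, 3.01, 3.01, 3.14, 3.14, 3.14].

INTERFACE

Orientations are given as [roll, pitch, yaw] about the fixed x, y, z axes, in that order (R = Rz(yaw) Ry(pitch) Rx(roll)).
In Python, from plant import r, imaging, spotter gives the robot as it stands.
- The arm moves only by the tool servo_tool, never from a script. Its argument "increments" is a list that holds one entry, the list of rows, each a list of 5 numbers: the shift along the world's x, y, z in m, then the turn about the world's z in rad, then the opening, from 0 (shut) to 1 (fully open). A call has 1 to 8 rows; each row shifts and turns the commanded pose from where the row before left it; what a row does not reach is not made up. A row lasts 1/8 s, in which the tool goes at most 62.5 mm and 10.7 degrees, less where a joint would pass 70% of its speed; a pose out of reach is approached as far as the arm can. A call with a gripper value outside its range is refused whole. The fingers move at their own pace and stop on an object; "grip_force" is the grip in N (left out, the last holds). Time passes only in rows, so rows that do not move let the fingers close. It gives the time, the measured TCP pose, the force and the opening at its end, in the units of the state.
- r.state(): the state, without advancing time (a new reading comes with each control period).
- imaging.snapshot(name): name is "scene" or "side" or "wrist"; returns a dict with "frame" (384x512x3 uint8, red, green, blue), "vertical_fov" (degrees; the focal length in pixels is half the picture's height over the tangent of half this angle, whatever the lens; pixels are square), "cx", "cy" (the principal point, pixels), "camera_from_world" (4x4, takes a point from world to camera coordinates); the wrist camera has in their place "hand_eye" (4x4, takes a point from camera to tool coordinates, whose origin is the TCP and whose axes are the flange's). Camera axes: x right, y up, looking along -z (the intrinsics and any distortion apply to the point x, -y, -z); pixel columns grow to the right and rows downward; lengths in m; the calibration is good to about 2 mm. A picture is of the moment at which its call begins: read the wrist's pose just before it. There is no depth.
- r.job_done(): hands the job in, once; it reports no verdict.
Trained networks look in a picture, given as the dict that the camera call returned (one of the last four; its "shot" number tells which), for a name from the list of things; names that differ only in an ending like _2 or _b are one class to them, and where a whole thing is asked for, a point or a joint stands for the part that bears it (a point fixed in the world has none). Each returns a list of dicts, best first, with "conf" (0 to 1); they miss things now and then, are a little off and sometimes report something else, mostly with a low value. They report only what shows in the picture. A call takes as long as a camera call.
- spotter.find_in(picture, name): "extent" ([centre column, centre row, width, height] in pixels, round what is visible of it).
- spotter.pinpoint(picture, name): "position" ([column, row] in pixels: a listed point, or the origin of a listed thing).
The state is a dict: "time": time; "q": joint angles; "qd": joint speeds; "joint_efforts": joint torques, N m; "tcp_pos": TCP position; "tool_rot": TCP orientation; "contact_force": force on the tool from outside, world axes, zero at the start; "moment": the same for the moment, N m; "width": finger opening in m.
Only numpy, scipy, OpenCV 4.12 (cv2) and the standard library are available. Lean on these libraries where they do the work, as an engineer would, in place of code of your own. Each camera call takes 0.05 s, during which the arm holds its last target. There are 200 camera calls.

## Working session

There is one attempt and no reset: what is moved stays moved. The work goes in short steps, Python scripts to look and compute and a tool call to move; the robot and the scene stay as the last step left them, time stands still between calls to the robot, and variables do not carry over. Pictures are saved under pics/ and viewed, about 8 in all and at most 12, crops included, and the job is handed in when it is done.

Besides the shell and the picture viewer there is one more tool, called after "Emit:" in YAML: its name, and indented under it one key for each argument. servo_tool: Moves the arm, as the interface text tells. Its arguments: {"type":"object","properties":{"increments":{"type":"array","items":{"type":"array","items":{"type":"array","items":{"type":"number"}}}},"grip_force":{"type":"number"}},"required":["increments"]}

```bash
mkdir -p pics; cat > h.py <<'E'
import numpy as np, cv2
from plant import r, imaging, spotter
def ray(p,uv):
    f=p["frame"].shape[0]/2/np.tan(np.radians(p["vertical_fov"])/2)
    d=np.array([(uv[0]-p["cx"])/f,-(uv[1]-p["cy"])/f,-1.])
    if "camera_from_world" in p: T=np.linalg.inv(p["camera_from_world"])
    else: T=p["W"]@p["hand_eye"]
    return T[:3,3],T[:3,:3]@d
def at(p,uv,z):
    o,d=ray(p,uv); return o+d*(z-o[2])/d[2]
def snap(n):
    from scipy.spatial.transform import Rotation as R
    s=r.state(); p=imaging.snapshot(n)
    W=np.eye(4); W[:3,:3]=R.from_euler('xyz',s["tool_rot"]).as_matrix(); W[:3,3]=s["tcp_pos"]; p["W"]=W
    return p
def save(p,n): cv2.imwrite(f"pics/{n}.png",p["frame"][:,:,::-1])
E
python3 - <<'E'
from h import *
s=r.state(); print(s)
for n in("scene","side"):
    p=snap(n); save(p,n); print(n,[k for k in p],p["vertical_fov"],p["cx"],p["cy"])
    for k,z in(("yellow_handle",.074),("yellow_half",.006)):
        for d in spotter.pinpoint(p,k)[:3]: print(k,d,at(p,d["position"],z).round(4))
    for k in("yellow_handle","yellow_half","white_cam"): print(k,spotter.find_in(p,k)[:3])
E
python3 -c "
import cv2,numpy as np
cv2.imwrite('pics/both.png',cv2.resize(np.vstack([cv2.imread('pics/%s.png'%n) for n in('scene','side')]),(400,600)))"
```

```text
{'time': 0.0, 'q': array([-0.07670418,  0.60013216, -0.00256987,  1.60013114,  0.00184406,
        0.94286705, -0.07978074]), 'qd': array([-6.17228046e-05, -3.37838364e-05, -4.73511267e-05,  7.82147791e-04,
       -1.30781086e-03, -2.48203197e-04,  1.70174832e-03]), 'joint_efforts': array([ 5.70884713e-04, -7.65060925e+01,  1.49801854e+00, -2.52344084e+01,
       -5.23842021e-02,  1.69115182e-02,  2.08527672e-04]), 'tcp_pos': array([ 7.24463867e-01, -1.56722385e-05,  1.82054093e-01]), 'tool_rot': array([-3.14006528e+00,  1.61535314e-04,  1.57092630e+00]), 'contact_force': array([-0.42840194,  0.14124847,  0.4821654 ]), 'moment': array([ 0.01864792, -0.06970928, -0.00764398]), 'width': 0.09285406385048837}
scene ['frame', 'vertical_fov', 'cx', 'cy', 'camera_from_world', 'shot', 'W'] 46.43093392587872 252.93204836300902 196.9687648350226
yellow_handle {'position': [145.9, 204.8], 'conf': 0.69} [ 0.5019 -0.1915  0.074 ]
yellow_half {'position': [201.8, 219.5], 'conf': 0.95} [ 0.4978 -0.095   0.006 ]
yellow_handle [{'extent': [145.2, 206.9, 44.4, 27.6], 'conf': 0.8}]
yellow_half [{'extent': [202.9, 215.2, 78.4, 74.4], 'conf': 0.82}]
white_cam [{'extent': [312.0, 167.9, 20.0, 4.6], 'conf': 0.67}, {'extent': [148.5, 208.6, 40.0, 31.1], 'conf': 0.22}]
side ['frame', 'vertical_fov', 'cx', 'cy', 'camera_from_world', 'shot', 'W'] 44.08663375612703 261.47541701215647 187.96355715154004
yellow_handle {'position': [251.0, 259.9], 'conf': 0.58} [ 0.5031 -0.1859  0.074 ]
yellow_half {'position': [249.0, 243.1], 'conf': 0.55} [ 0.4989 -0.0893  0.006 ]
yellow_handle [{'extent': [250.7, 261.0, 13.6, 33.3], 'conf': 0.75}]
yellow_half [{'extent': [250.7, 240.5, 62.4, 45.0], 'conf': 0.64}]
white_cam [{'extent': [249.9, 157.4, 16.2, 26.8], 'conf': 0.54}]
```

View pics/scene.png

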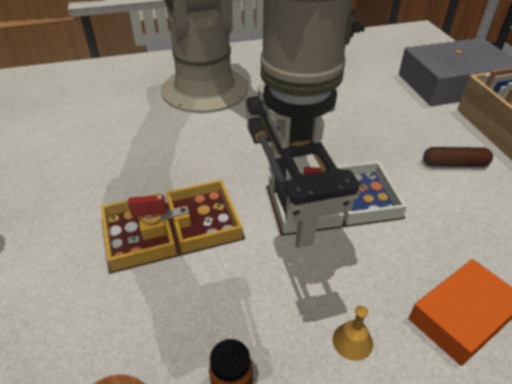

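View pics/side.png

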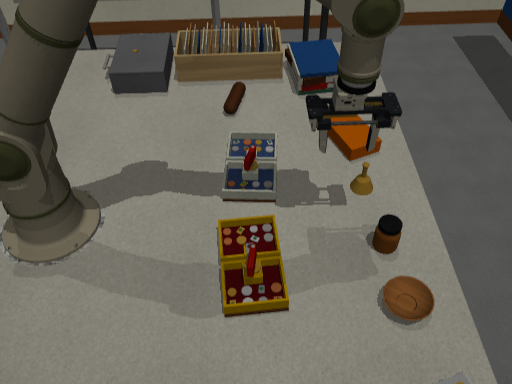

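The scene picture shows the yellow tray's red handle near (146,205), and the side picture shows it near (251,260). The two views put it within 6 mm of each other, at about (0.502, -0.189). The side view shows the blade turned slightly clockwise from across the seam, as expected. The white tray is the one at about (250,165) in the side view. I'll move above the handle and take a closer look with the wrist camera.

Emit:
servo_tool:
  increments:
    - [[-0.04,-0.034,0,-0.04,1],[-0.04,-0.034,0,-0.04,1],[-0.04,-0.034,0,-0.04,1],[-0.04,-0.034,0,-0.04,1],[-0.04,-0.034,0,-0.04,1],[-0.022,-0.019,0,-0.03,1],[0,0,0,0,1],[0,0,0,0,1]]
  grip_force: 25

```text
time: 1.6
tcp_pos: [0.5045, -0.1881, 0.1831]
tool_rot: [3.14, -0.001, 1.342]
contact_force: [0.1, 0.4, 0.7]
width: 0.0929
```

```bash
cat > look.py <<'E'
import sys
from h import *
s=r.state(); print(s["time"],s["tcp_pos"],s["tool_rot"],s["width"],s["contact_force"],s["moment"])
p=snap("wrist"); save(p,sys.argv[1])
for k,z in(("yellow_handle",.074),("yellow_half",.006)):
    for d in spotter.pinpoint(p,k)[:2]: print(k,d,at(p,d["position"],z).round(4))
hsv=cv2.cvtColor(p["frame"],cv2.COLOR_RGB2HSV)
m=(((hsv[...,0]<6)|(hsv[...,0]>174))&(hsv[...,1]>190)&(hsv[...,2]>110)).astype(np.uint8)
n,l,st,c=cv2.connectedComponentsWithStats(m)
for i in np.argsort(-st[1:,4])[:2]+1:
    box=cv2.boxPoints(cv2.minAreaRect(np.argwhere(l==i)[:,::-1].astype(np.float32)))
    print(st[i],c[i],[at(p,b,.093)[:2].round(4).tolist() for b in box])
E
python3 look.py w1
```

```text
1.6 [ 0.50447739 -0.18811037  0.18306779] [ 3.14046990e+00 -5.89027487e-04  1.34240587e+00] 0.09285924418437659 [0.10664753 0.41166514 0.70689938] [-0.02905455  0.01280614  0.00392126]
yellow_handle {'position': [251.3, 185.5], 'conf': 0.97} [ 0.5026 -0.1902  0.074 ]
yellow_half {'position': [232.5, 106.1], 'conf': 0.59} [ 0.499  -0.0929  0.006 ]
[246 168  15  45 424] [253.01650943 191.76650943] [[0.5025, -0.1648], [0.5147, -0.1667], [0.5069, -0.2182], [0.4942, -0.2163]]
[245 160  11   6  32] [248.9375  161.84375] [[0.5029, -0.1559], [0.5139, -0.1572], [0.5133, -0.1627], [0.5022, -0.1614]]
```

View pics/w1.png

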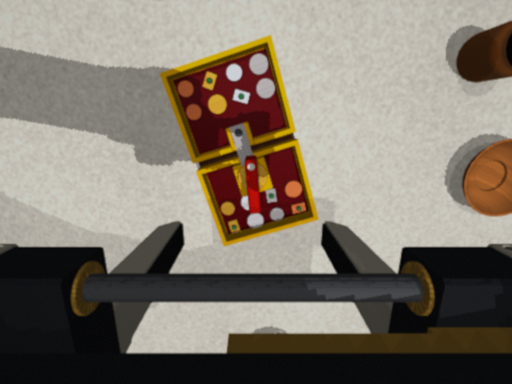

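The wrist picture shows the blade from about (249,160) to (256,213), between the open fingers. The red blob's corners put its centre at about (0.504, -0.188) and its length at 61 mm, close to the given 64 mm. Its yaw is about 1.44, so the cam is near 0.2. I'll go down and grip.

Emit:
servo_tool:
  increments:
    - [[-0.001,-0.001,-0.04,0.05,1],[0,0,-0.04,0.05,1],[0,0,-0.03,0,1],[0,0,-0.013,0,1],[0,0,0,0,1],[0,0,0,0,0],[0,0,0,0,0],[0,0,0,0,0]]
  grip_force: 40

```text
time: 2.75
tcp_pos: [0.5024, -0.1902, 0.0607]
tool_rot: [3.14, 0.0, 1.441]
contact_force: [0.5, -0.8, 0.6]
width: 0.0674
```

Emit:
servo_tool:
  increments:
    - [[0,0,0,0,0],[0,0,0,0,0]]

```text
time: 3.0
tcp_pos: [0.5021, -0.19, 0.0601]
tool_rot: [3.141, 0.0, 1.441]
contact_force: [-0.2, 0.4, -0.2]
width: 0.0477
```

```bash
python3 look.py w2
```

```text
3.0 [ 0.50207646 -0.190026    0.06006257] [3.14134661e+00 6.15400721e-05 1.44079187e+00] 0.04765470939994604 [-0.19256752  0.37973949 -0.20887698] [-0.00307361 -0.03237602 -0.04983971]
yellow_handle {'position': [254.2, 219.3], 'conf': 0.73} [ 0.5036 -0.1885  0.074 ]
yellow_half {'position': [234.4, 92.6], 'conf': 0.74} [ 0.4986 -0.091   0.006 ]
[ 169   20  140  114 5732] [251.83879972  80.73133287] [[0.4696, -0.0682], [0.5402, -0.0633], [0.5502, -0.1238], [0.4721, -0.131]]
[ 246  183   21   86 1409] [256.16607523 228.2171753 ] [[0.4936, -0.2172], [0.5031, -0.1552], [0.5155, -0.1571], [0.5072, -0.2192]]
```

View pics/w2.png

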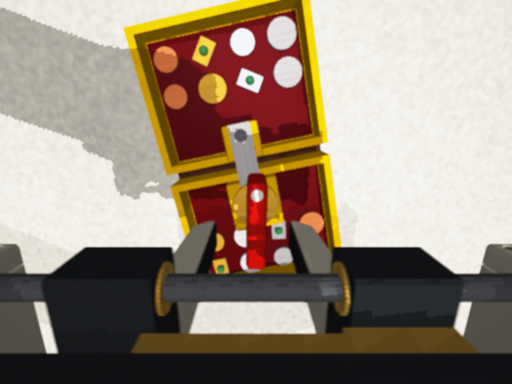

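The blade, from (256,175) to (257,268), is centred between the fingers and in line with the tool. The fingers are still closing, so I'll trim about 1.5 mm and finish the grip.

Emit:
servo_tool:
  increments:
    - [[0.0015,0.001,0,-0.01,0],[0,0,0,0,0],[0,0,0,0,0],[0,0,0,0,0],[0,0,0,0,0],[0,0,0,0,0]]

```text
time: 3.9
tcp_pos: [0.5035, -0.189, 0.0599]
tool_rot: [3.142, 0.0, 1.431]
contact_force: [0.0, -0.8, -0.0]
width: 0.0005
```

```bash
python3 -c "
from h import *
s=r.state();print(s['moment'],s['contact_force'],s['width'],s['q'])"
```

```text
[ 0.03230459  0.08058302 -0.04033377] [ 0.03481699 -0.75851495 -0.03947321] 0.0004671425533333187 [ 0.23983948  0.5568972   0.01962349  2.13422617 -0.02372875  0.45063441
  0.13791016]
```

The fingers shut completely, so they missed the blade. I'll look before doing anything else.

```bash
python3 look.py w3; python3 - <<'E'
from h import *
p=snap("side"); x=cv2.resize(p["frame"][180:340,170:340],None,fx=3,fy=3,interpolation=cv2.INTER_CUBIC)
w=cv2.imread("pics/w3.png")[100:300,150:360]; w=cv2.resize(w,(290,276))
c=np.zeros((480,800,3),np.uint8); c[:,:510]=x[:,:,::-1]; c[:276,510:800]=w
cv2.imwrite("pics/c3.png",c)
for k,z in(("yellow_handle",.074),):
    for d in spotter.pinpoint(p,k)[:2]: print(k,d,at(p,d["position"],z).round(4))
E
```

```text
3.9 [ 0.50350669 -0.18901228  0.05992167] [3.14156561e+00 4.10762756e-05 1.43084768e+00] 0.0004671425533333187 [ 0.03481699 -0.75851495 -0.03947321] [ 0.03230459  0.08058302 -0.04033377]
yellow_handle {'position': [254.0, 220.9], 'conf': 0.91} [ 0.5047 -0.1887  0.074 ]
yellow_half {'position': [231.3, 95.0], 'conf': 0.81} [ 0.4979 -0.0916  0.006 ]
[ 195   25  110  110 5268] [254.23917995  84.86446469] [[0.4855, -0.0646], [0.5425, -0.0654], [0.5461, -0.1254], [0.4831, -0.1254]]
[245 185  19  38 520] [253.90769231 204.35192308] [[0.5033, -0.1555], [0.515, -0.1572], [0.5116, -0.1829], [0.4995, -0.1812]]
yellow_handle {'position': [247.8, 260.9], 'conf': 0.67} [ 0.4961 -0.1882  0.074 ]
```

View pics/c3.png

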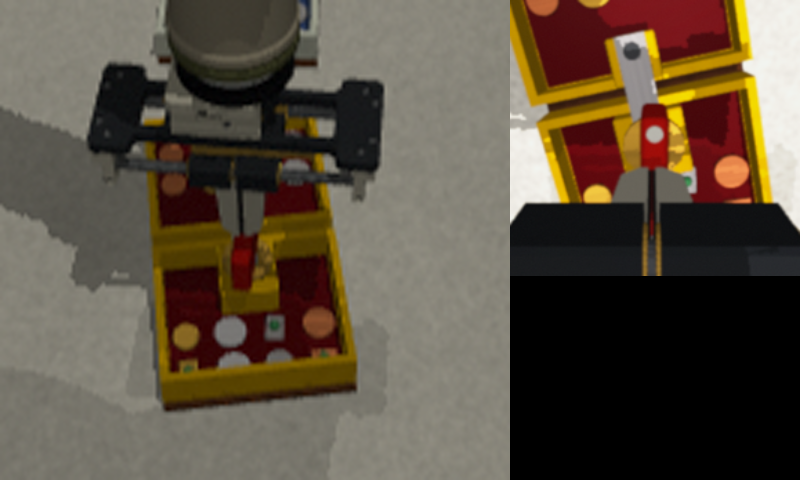

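```bash
python3 - <<'E'
from h import *
def proj(p,X):
    f=192/np.tan(np.radians(p["vertical_fov"])/2)
    T=p["camera_from_world"] if "camera_from_world" in p else np.linalg.inv(p["W"]@p["hand_eye"])
    c=T@np.r_[X,1]; return np.array([p["cx"]-f*c[0]/c[2],p["cy"]+f*c[1]/c[2]])
t=r.state()["tcp_pos"]
c=np.zeros((560,800,3),np.uint8)
for i,(n,b) in enumerate((("side",(225,285,220,290)),("wrist",(220,290,170,290)))):
    p=snap(n)
    for dz in(0,.019,.033,.06): print(n,dz,proj(p,t+[0,0,dz]).round(1))
    f=p["frame"][b[2]:b[3],b[0]:b[1],::-1]; k=min(400/f.shape[1],560/f.shape[0]); f=cv2.resize(f,None,fx=k,fy=k,interpolation=cv2.INTER_CUBIC)
    c[:f.shape[0],400*i:400*i+f.shape[1]]=f
    print(n,k)
cv2.imwrite("pics/c4.png",c)
E
```

```text
side 0 [251.4 264.8]
side 0.019 [251.1 259.8]
side 0.033 [250.9 256.1]
side 0.06 [250.6 248.6]
side 6.666666666666667
wrist 0 [252.5 215.1]
wrist 0.019 [252.5 224. ]
wrist 0.033 [252.5 231.8]
wrist 0.06 [252.5 250.4]
wrist 4.666666666666667
```

View pics/c4.png

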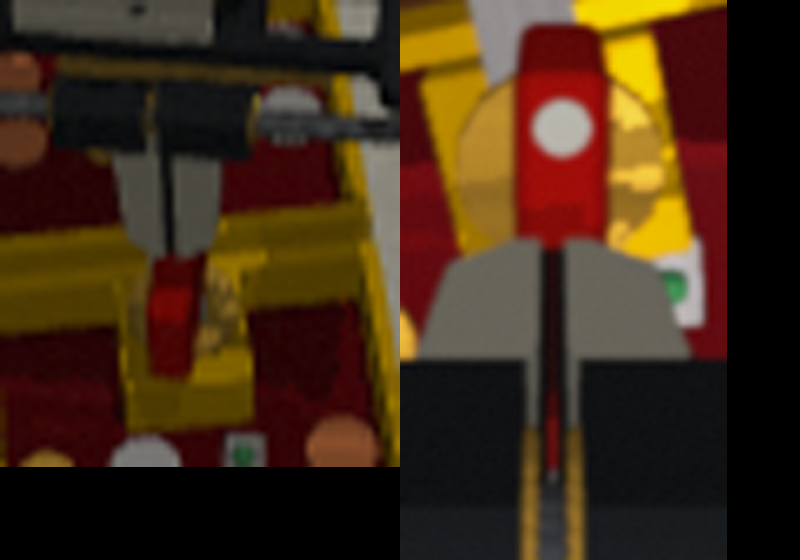

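The fingers shut above the blade. In the side crop the tips end at about row 258, where the reported TCP would project to row 265. In the wrist crop the blade passes under the tips at about row 221. Both put the real fingertips at about z = 0.09, so they end roughly 30 mm short of the reported TCP. Nothing was touched. I'll open, go down about 26 mm more while watching the force, and shift +1.5 mm in x.

Emit:
servo_tool:
  increments:
    - [[0,0,0.006,0,0.6],[0.0015,0,0,0,0.6],[0,0,0,0,0.6],[0,0,0,0,0.6],[0,0,0,0,0.6],[0,0,0,0,0.6]]

```text
time: 5.0
tcp_pos: [0.505, -0.189, 0.0658]
tool_rot: [-3.141, 0.0, 1.431]
contact_force: [0.5, -0.2, -0.1]
width: 0.0545
```

Emit:
servo_tool:
  increments:
    - [[0,0,-0.01,0,0.6],[0,0,-0.01,0,0.6],[0,0,-0.01,0,0.6],[0,0,0,0,0.6]]

```text
time: 5.5
tcp_pos: [0.5043, -0.1888, 0.0348]
tool_rot: [-3.14, -0.0, 1.431]
contact_force: [0.5, -0.7, 0.1]
width: 0.056
```

```bash
python3 look.py w4; python3 - <<'E'
from h import *
p=snap("side"); x=cv2.resize(p["frame"][200:300,200:310,::-1],(440,400),interpolation=cv2.INTER_CUBIC)
w=cv2.resize(cv2.imread("pics/w4.png")[150:300,190:320],(347,400))
cv2.imwrite("pics/c5.png",np.hstack([x,w]))
E
```

```text
5.5 [ 0.50430568 -0.18879318  0.03476868] [-3.13961093e+00 -2.07231153e-04  1.43088717e+00] 0.05595413544076054 [ 0.47778647 -0.67823312  0.07464862] [ 0.0490907  -0.02908905  0.0435259 ]
yellow_handle {'position': [254.6, 234.5], 'conf': 0.86} [ 0.5059 -0.1883  0.074 ]
yellow_half {'position': [230.0, 92.8], 'conf': 0.72} [ 0.4994 -0.0918  0.006 ]
[ 192   14  120  124 6728] [255.64313317  81.57996433] [[0.4896, -0.0674], [0.5414, -0.0679], [0.5456, -0.1264], [0.4875, -0.1268]]
[ 242  196   23   77 1477] [253.22410291 236.78537576] [[0.5032, -0.1554], [0.5155, -0.1571], [0.5092, -0.2052], [0.4959, -0.2034]]
```

View pics/c5.png

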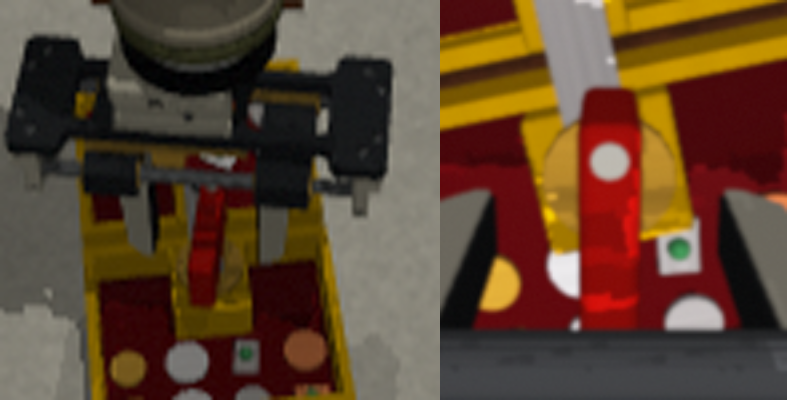

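The fingers now stand on either side of the blade, with the blade centred between them (column 610, finger midpoint about 606), and there is no contact force. I'll close.

Emit:
servo_tool:
  increments:
    - [[0,0,0,0,0],[0,0,0,0,0],[0,0,0,0,0],[0,0,0,0,0],[0,0,0,0,0],[0,0,0,0,0],[0,0,0,0,0],[0,0,0,0,0]]
  grip_force: 40

```text
time: 6.7
tcp_pos: [0.5049, -0.189, 0.0359]
tool_rot: [-3.141, 0.0, 1.431]
contact_force: [-0.3, 0.5, 1.3]
width: 0.0137
```

```bash
python3 -c "
from h import *
s=r.state();print(s['moment'],s['contact_force'],s['width'],s['tcp_pos'])"
```

```text
[ 0.05161325  0.18062318 -0.05620725] [-0.25042859  0.54077146  1.34327349] 0.013746510479392238 [ 0.50492069 -0.189       0.03593903]
```

The opening is now 13.7 mm, matching the 14 mm blade, and there is little side force. I'll turn clockwise (negative about z) in parts.

Emit:
servo_tool:
  increments:
    - [[0,0,0,-0.1,0],[0,0,0,-0.1,0],[0,0,0,-0.1,0],[0,0,0,-0.1,0],[0,0,0,-0.1,0],[0,0,0,0,0]]

```text
time: 7.45
tcp_pos: [0.5045, -0.1889, 0.0359]
tool_rot: [-3.141, 0.001, 0.932]
contact_force: [-2.5, 0.9, 3.8]
width: 0.0139
```

```bash
python3 -c "
from h import *
s=r.state();print(s['moment'],s['contact_force'],s['width'],s['tcp_pos'],s['q'])"
```

```text
[ 0.10413558  0.6515856  -0.09162447] [-2.48120698  0.86318715  3.79782541] 0.013863843182526397 [ 0.50450109 -0.18886096  0.03594907] [ 0.15304623  0.60369243  0.14466908  2.15094325 -0.21069099  0.4006982
 -0.17232644]
```

Emit:
servo_tool:
  increments:
    - [[0,0,0,-0.1,0],[0,0,0,-0.1,0],[0,0,0,-0.1,0],[0,0,0,-0.1,0],[0,0,0,-0.1,0],[0,0,0,-0.1,0],[0,0,0,-0.1,0],[0,0,0,0,0]]

```text
time: 8.45
tcp_pos: [0.5041, -0.1883, 0.0359]
tool_rot: [-3.14, 0.001, 0.232]
contact_force: [-4.9, 1.7, 5.9]
width: 0.0137
```

Emit:
servo_tool:
  increments:
    - [[0,0,0,-0.05,0],[0,0,0,-0.05,0],[0,0,0,-0.05,0],[0,0,0,0,0]]

```text
time: 8.95
tcp_pos: [0.5041, -0.1882, 0.0359]
tool_rot: [-3.14, 0.002, 0.083]
contact_force: [-3.8, 2.3, 6.3]
width: 0.0138
```

```bash
python3 -c "
from h import *
s=r.state();print(s['moment'],s['contact_force'],s['width'],s['tcp_pos'],s['tool_rot'],s['q'])"
```

```text
[ 0.57263514  0.91428256 -0.02913245] [-3.79360589  2.34430837  6.30840761] 0.013751696286317137 [ 0.5040815  -0.18822399  0.03592831] [-3.14015176e+00  1.52484083e-03  8.33151961e-02] [ 0.00572088  0.62968758  0.36449571  2.16068675 -0.5207264   0.43724079
 -0.70304208]
```

Emit:
servo_tool:
  increments:
    - [[0,0,0,-0.04,0],[0,0,0,0,0]]

```text
time: 9.2
tcp_pos: [0.5041, -0.1882, 0.0359]
tool_rot: [-3.14, 0.002, 0.045]
contact_force: [-4.6, 1.7, 5.9]
width: 0.0136
```

```bash
cat > m.py <<'E'
from h import *
s=r.state();print(s['time'],s['moment'],s['contact_force'],s['width'],s['tool_rot'])
E
python3 m.py; python3 look.py w6; python3 - <<'E'
from h import *
p=snap("side"); x=cv2.resize(p["frame"][200:320,200:310,::-1],(367,400),interpolation=cv2.INTER_CUBIC)
w=cv2.resize(cv2.imread("pics/w6.png")[80:300,120:350],(418,400))
cv2.imwrite("pics/c6.png",np.hstack([x,w]))
E
```

```text
9.2 [0.52286046 0.93734649 0.57562352] [-4.61047728  1.70913009  5.8891076 ] 0.013583435917646235 [-3.14025113e+00  1.72549721e-03  4.50523747e-02]
9.2 [ 0.50407039 -0.18816429  0.03592369] [-3.14025113e+00  1.72549721e-03  4.50523747e-02] 0.013583435917646235 [-4.61047728  1.70913009  5.8891076 ] [0.52286046 0.93734649 0.57562352]
yellow_handle {'position': [250.7, 234.0], 'conf': 0.93} [ 0.5042 -0.1867  0.074 ]
yellow_half {'position': [156.6, 209.2], 'conf': 0.91} [ 0.4942 -0.0998  0.006 ]
[ 103  138   99   63 3331] [163.3284299  167.19963975] [[0.5651, -0.1049], [0.5675, -0.1575], [0.5326, -0.1572], [0.5301, -0.1012]]
[ 229  136   58   33 1500] [253.86  150.202] [[0.5692, -0.1724], [0.5705, -0.2029], [0.5532, -0.2043], [0.5518, -0.1728]]
```

View pics/c6.png

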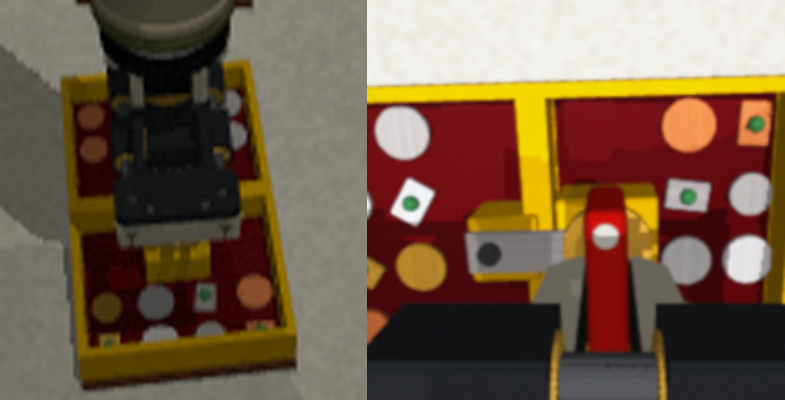

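The seam looks shut: in the wrist crop the two walls meet at about (535,200). The cam-to-half distance measures 87 mm, which is the shut value, and the moment about z jumped to 0.58 N m, which is the stop. I'll press a touch further to seat it, then back off to neutral and release.

Emit:
servo_tool:
  increments:
    - [[0,0,0,-0.03,0],[0,0,0,-0.02,0],[0,0,0,0,0],[0,0,0,0,0]]

```text
time: 9.9
tcp_pos: [0.5041, -0.1882, 0.0359]
tool_rot: [-3.14, 0.002, -0.003]
contact_force: [-3.7, 2.2, 6.5]
width: 0.0141
```

```bash
python3 m.py
```

```text
9.9 [0.49453901 1.00313367 1.01964604] [-3.72509846  2.23096747  6.53105823] 0.014147013788462448 [-3.14048802e+00  1.85075517e-03 -3.24507744e-03]
```

The turn is firmly on the stop at 1.0 N m. I'll release, then go up and away.

Emit:
servo_tool:
  increments:
    - [[0,0,0,0,0.6],[0,0,0,0,0.6],[0,0,0,0,0.6],[0,0,0,0,0.6],[0,0,0,0,0.6],[0,0,0,0,0.6],[0,0,0,0,0.6]]

```text
time: 10.78
tcp_pos: [0.505, -0.189, 0.0359]
tool_rot: [3.142, 0.0, -0.009]
contact_force: [0.4, -0.1, -0.2]
width: 0.0559
```

Emit:
servo_tool:
  increments:
    - [[0,0,0.03,0,0.6],[0,0,0.04,0,0.6],[0,0,0.04,0,0.6],[0,0,0.04,0,0.6],[0,0,0,0,0.6],[0,0,0,0,0.6]]

```text
time: 11.52
tcp_pos: [0.5047, -0.1885, 0.1855]
tool_rot: [-3.141, 0.0, -0.009]
contact_force: [-0.4, -0.3, -1.3]
width: 0.0556
```

```bash
python3 look.py w7; python3 - <<'E'
from h import *
p=snap("side"); x=cv2.resize(p["frame"][120:320,200:310,::-1],(275,500),interpolation=cv2.INTER_CUBIC)
w=cv2.resize(cv2.imread("pics/w7.png")[80:300,130:360],(522,500))
cv2.imwrite("pics/c7.png",np.hstack([x,w]))
E
```

```text
11.525 [ 0.50473186 -0.18852591  0.18548729] [-3.14112345e+00  3.05234466e-04 -8.67890167e-03] 0.05561011231495911 [-0.3558412  -0.28968501 -1.26064605] [0.0893639  0.09577788 0.02575834]
yellow_handle {'position': [250.7, 185.4], 'conf': 0.63} [ 0.5011 -0.1861  0.074 ]
yellow_half {'position': [192.5, 178.6], 'conf': 0.86} [ 0.4952 -0.1003  0.006 ]
[245 159  13  32 268] [250.98880597 176.54477612] [[0.5358, -0.1794], [0.5366, -0.1912], [0.5005, -0.1937], [0.4997, -0.1815]]
[249 206   9   6  25] [252.12 209.6 ] [[0.4769, -0.1828], [0.4812, -0.1862], [0.475, -0.1934], [0.4707, -0.19]]
```

View pics/c7.png

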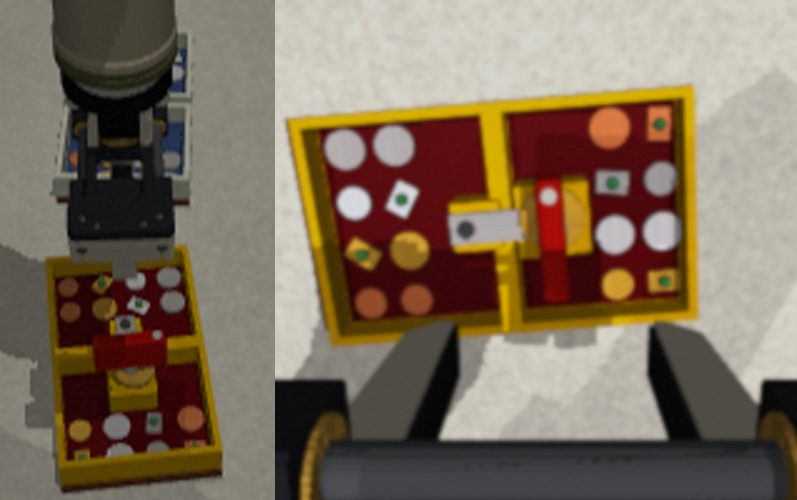

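The released blade lies along the seam, from (549,185) to (555,300) in the wrist crop, and the seam at about (500,215) is shut. The gripper is clear and the white tray looks undisturbed where it shows. I'll hand in.

```bash
python3 -c "
from plant import r
print(r.job_done())"
```

```text
the job is handed in; nothing more can be done
None
```

The yellow tray is locked. I gripped its red handle, turned it clockwise to the stop, let go and lifted clear, about 12 s in all. I moved only the handle and never went to the white tray.

**Last checks:**
- **Stop:** the turning moment jumped to 0.6 N m and then about 1.0 N m. Wrist forces stayed under 10 N in every reading.
- **Seam:** the final pictures show it shut with the blade lying along it. The cam axis measures about 86–87 mm from the half's origin, against 87.5 mm when shut.
- **White tray:** it looks untouched, but the arm hid its handle in the last side picture, so I did not measure its angle again.

**What went wrong:** my first grip closed on nothing, because the fingertips end about 30 mm short of the reported TCP. The opening reading and the camera views showed this. I opened, went down about 25 mm further and gripped again, and the opening then read 13.7 mm on the 14 mm blade.

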